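# Lids from the stack onto their jars

## Robot

A 7-joint arm with a two-finger parallel gripper is mounted at the origin on a cart in front of the work surface, level with it; the furniture and walls round the work are solid. World frame = base frame: x ahead of the robot, y to its left, z up, the work surface at z = 0. Lengths are in m, angles in rad, forces in N, time in s.
With the tool pointing down it reaches from about 0.4 to 0.85 m from the base axis. Payload 10.4 kg.
Tool frame: the origin (TCP) lies on the mounting face of the last link; the fingertips stand 173 mm ahead of it and the grasp point (between the pads) lies 155 mm ahead of it; z points along the fingers, y is the line along which they close (so a half turn about z gives the same grasp; the last joint's range is limited). The gripper opens to 85 mm and grips with 20 to 120 N. Pads are 22 mm wide; open, the fingers measure 114 mm over their backs; the gripper's body (76 mm by 85 mm) begins 54 mm behind the grasp point. The pads swing forward as they close: fully open they stand 13 mm farther back than shut.
Start: joints at [1.082, 0.332, -0.065, 1.46, 0.022, 1.35, -0.088], TCP at [0.281, -0.558, 0.405] pointing down, gripper open.
Joint ranges: [-2.6, 2.6], [-0.5, 2.12], [-1.47, 1.34], [0.16, 2.42], [-1.27, 4.41], [0.06, 2.06], [-2.6, 2.6]. Speed limits (rad/s): [2.22, 2.22, 2.79, 2.79, 3.14, 3.14, 3.14].

## Interface

Orientations are given as a unit quaternion [x, y, z, w].
In Python, from station import observe, camera, finish_job gives the robot as it stands.
- The arm moves only by the shell command python3 -m pendant 'ROWS' [FORCE]. ROWS is JSON, a list of rows, each an object of numbers: "fingers": the closure, from -1 (fully open) to 1 (shut); "tx", "ty", "tz": the shift along the tool's x, y, z in units of 15 cm (1.0 is 15 cm); "yaw": the turn about the tool's z in units of 180 degrees (1.0 is 180 degrees). A call has 1 to 8 rows; each row is the pose to reach, as a shift and turn from the pose commanded when the call began, along the tool's axes at that moment, turning the shorter way round; what a row does not reach only later rows make up. A row lasts 1/8 s, in which the tool goes at most 62.5 mm and 10.7 degrees, less where a joint would pass 70% of its speed; a pose out of reach is approached as far as the arm can. A call with a number of a shift or a turn outside -1 to 1 is refused whole. A call with a gripper value outside its range is refused whole. The fingers move at their own pace and stop on an object; FORCE is the grip in N (left out, the last holds). Time passes only in rows, so rows that repeat a pose let the fingers close. It gives the time, the measured TCP pose, the force, the opening and the grip force at its end, in the units of the state.
- observe(): the state, without advancing time (a new reading comes with each control period).
- camera(name): name is "side" or "top" or "wrist"; returns a dict with "img" (400x640x3 uint8, red, green, blue), "range_z" (400x640 float32, m along the optical axis (not along the pixel's ray), 0 where there is no reading), "fx", "fy", "cx", "cy" (pixels), "cam_to_world" (4x4, takes a point from camera to world coordinates); the wrist camera has in their place "mount" (4x4, takes a point from camera to tool coordinates, whose origin is the TCP and whose axes are the flange's). Camera axes: x right, y down, z forward; pixel columns grow to the right and rows downward; lengths in m; the calibration is good to about 2 mm. A picture is of the moment at which its call begins: read the wrist's pose just before it.
- finish_job(): hands the job in; it is judged then, once.
The state is a dict: "time_s": time; "qpos": joint angles; "qvel": joint speeds; "effort": joint torques, N m; "eef_pos": TCP position; "ee_rot": TCP orientation; "ft_force": force on the tool from outside, world axes, zero at the start; "wrist_torque": the same for the moment, N m; "opening": finger opening in m; "grip_force": force on a finger pad.
Only numpy, scipy, OpenCV 4.12 (cv2) and the standard library are available. Lean on these libraries where they do the work, as an engineer would, in place of code of your own. Each camera call takes 0.05 s, during which the arm holds its last target. There are 200 camera calls.

## Task

The wooden lids of the four white jars are piled up on the cork trivet. Close every jar with the lid of its own size: each lid plug down, sitting flat on the rim with its plug inside the mouth. Leave the red spice jar and the metal flour shaker standing where they are.

Things in the scene. Friction and masses are not known exactly. Their poses are not given: they have to be found in the camera images.
- large_lid: The largest of four loose round flat wooden lids: a disc 66 mm across and 14 mm thick above a plug 47 mm across and 12 mm deep (26 mm in all). At the start at the bottom of the stack, on a 12 mm thick round cork trivet. Origin at the centre of the plug's underside, z up; the disc spans z = 12 to 26 mm. Grasp it by the disc's edge, across its width. It is round, so yaw does not matter.
- medium_lid: The second largest of four loose round flat wooden lids: a disc 55 mm across and 14 mm thick above a plug 36 mm across and 12 mm deep (26 mm in all). At the start second from the bottom, on the large lid. Origin at the centre of the plug's underside, z up; the disc spans z = 12 to 26 mm. Grasp it by the disc's edge, across its width. It is round, so yaw does not matter.
- small_lid: The third largest of four loose round flat wooden lids: a disc 44 mm across and 14 mm thick above a plug 25 mm across and 12 mm deep (26 mm in all). At the start third from the bottom, on the medium lid. Origin at the centre of the plug's underside, z up; the disc spans z = 12 to 26 mm. Grasp it by the disc's edge, across its width. It is round, so yaw does not matter.
- tiny_lid: The smallest of four loose round flat wooden lids: a disc 33 mm across and 14 mm thick above a plug 14 mm across and 12 mm deep (26 mm in all). At the start at the top of the stack, on the small lid. Origin at the centre of the plug's underside, z up; the disc spans z = 12 to 26 mm. Grasp it by the disc's edge, across its width. It is round, so yaw does not matter.
- large_jar: The largest of four open white ceramic jars, standing firmly on the table (it does not move). 80 mm high to the rim, body 76 mm across, neck 62 mm outside and mouth 56 mm inside. The large lid belongs here: its plug goes into the mouth with 4.5 mm of play all round and its disc rests on the rim, the lid's origin then 68 mm above the jar's. Origin at the centre of the underside, z up.
- medium_jar: The second largest of four open white ceramic jars, standing firmly on the table (it does not move). 74 mm high to the rim, body 65 mm across, neck 51 mm outside and mouth 45 mm inside. The medium lid belongs here: its plug goes into the mouth with 4.5 mm of play all round and its disc rests on the rim, the lid's origin then 62 mm above the jar's. Origin at the centre of the underside, z up.
- small_jar: The third largest of four open white ceramic jars, standing firmly on the table (it does not move). 68 mm high to the rim, body 54 mm across, neck 40 mm outside and mouth 34 mm inside. The small lid belongs here: its plug goes into the mouth with 4.5 mm of play all round and its disc rests on the rim, the lid's origin then 56 mm above the jar's. Origin at the centre of the underside, z up.
- tiny_jar: The smallest of four open white ceramic jars, standing firmly on the table (it does not move). 62 mm high to the rim, body 43 mm across, neck 29 mm outside and mouth 23 mm inside. The tiny lid belongs here: its plug goes into the mouth with 4.5 mm of play all round and its disc rests on the rim, the lid's origin then 50 mm above the jar's. Origin at the centre of the underside, z up.
- spice_jar: A red spice jar with a pale screw cap, loose, not to be disturbed: 58 mm across, 94 mm high, origin at the centre of its underside.
- flour_shaker: A pale metal shaker with a holed top, loose, not to be disturbed: 68 mm across, 104 mm high, origin at the centre of its underside.

How it is judged:
By the outcome, as a careful person would: the job done as asked, in the order asked, and still so for the second after the job is handed in, with the robot touching nothing.
It also fails if it takes over 106 s, if anything falls off the work surface, if the arm or the gripper's body presses on something with over 40 N, if the wrist force passes 120 N, or if a joint passes its speed limit or range.

## Working session

There is one attempt and no reset: what is moved stays moved. The work goes in short steps, Python scripts to look and compute and a shell command to move; the robot and the scene stay as the last step left them, time stands still between calls to the robot, and variables do not carry over. Pictures are saved under pics/ and viewed, at most 14 in all, crops included, and the job is handed in when it is done.

```bash
mkdir -p pics
python3 - <<'E'
from station import observe,camera
import cv2,numpy as np
s=observe();print({k:np.round(v,3).tolist() for k,v in s.items()})
for n in("top","side"):
    c=camera(n);np.savez(f"pics/{n}0.npz",**c);cv2.imwrite(f"pics/{n}0.png",c["img"][...,::-1]);print(n,c["fx"],c["cx"],c["cy"],np.round(c["cam_to_world"],3).tolist())
E
```

```text
{'time_s': 0.0, 'qpos': [1.082, 0.333, -0.065, 1.461, 0.022, 1.35, -0.088], 'qvel': [0.001, 0.001, 0.0, 0.001, -0.0, -0.001, -0.001], 'effort': [-0.0, -62.545, 0.049, -39.16, 0.016, 0.01, -0.0], 'eef_pos': [0.281, -0.558, 0.404], 'ee_rot': [0.973, 0.231, -0.0, -0.001], 'ft_force': [1.242, 0.414, 0.374], 'wrist_torque': [0.022, -0.038, -0.045], 'grip_force': 0.0, 'opening': 0.086}
top 498.94509559969634 322.67480833259583 199.3067713835355 [[0.017, -0.992, 0.129, 0.38], [-1.0, -0.016, 0.005, 0.014], [-0.003, -0.129, -0.992, 1.414], [0.0, 0.0, 0.0, 1.0]]
side 364.61454881121375 324.56694920216506 198.6525807040422 [[-0.927, -0.153, 0.341, 0.277], [-0.373, 0.339, -0.864, 0.734], [0.017, -0.928, -0.371, 0.405], [0.0, 0.0, 0.0, 1.0]]
```

View pics/top0.png

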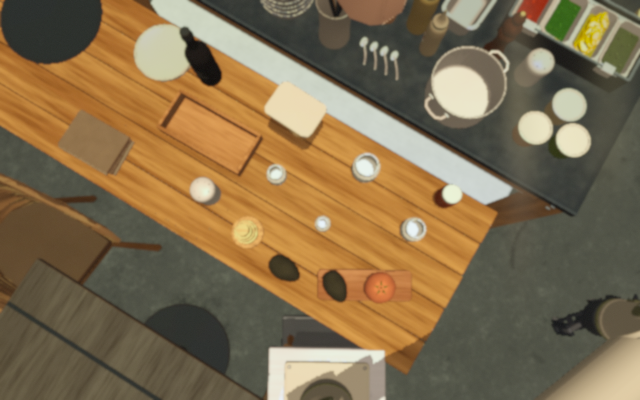

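View pics/side0.png

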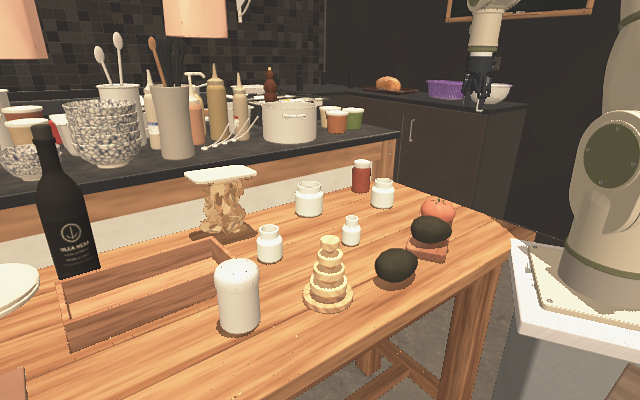

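The top view shows the jars: large at (366,167), medium (414,229), small (276,174), tiny (323,223). The lid stack is at (247,232) with an avocado nearby at (285,267), the spice jar is at (450,195) and the shaker at (204,190). The side view at (328,275) confirms the pile is upright.

```bash
cat > h.py <<'E'
import numpy as np,cv2
from scipy.spatial.transform import Rotation as R
def pose(s):
    T=np.eye(4);T[:3,:3]=R.from_quat(s["ee_rot"]).as_matrix();T[:3,3]=s["eef_pos"];return T
def pts(c,T):
    v,u=np.mgrid[:400,:640];z=c["range_z"]
    P=np.stack([(u-c["cx"])/c["fx"]*z,(v-c["cy"])/c["fy"]*z,z],-1)
    return P@T[:3,:3].T+T[:3,3]
def shift(s,xyz):
    "shift in tool units (15cm) to put grasp point (155 ahead) at world xyz"
    T=pose(s);g=T[:3,3]+T[:3,2]*.155
    return T[:3,:3].T@(np.array(xyz)-g)/.15
E
python3 - <<'E'
from h import *
for n,W in(("top",dict(L=(366,167,22),M=(414,229,20),S=(276,174,18),T=(323,223,16),stack=(247,232,24),spice=(450,195,20),shaker=(204,190,22),avo=(285,267,20),avo2=(335,285,20),tomato=(380,288,20),box=(295,110,25))),("side",dict(L=(309,198,25),M=(382,193,22),S=(269,243,25),T=(350,230,20),stack=(328,272,38),spice=(362,176,18),shaker=(238,295,40)))):
    c=np.load(f"pics/{n}0.npz");P=pts(c,c["cam_to_world"])
    for k,(u,v,r) in W.items():
        Q=P[v-r:v+r,u-r:u+r].reshape(-1,3);Q=Q[(Q[:,2]>.012)&(Q[:,2]<.3)]
        zt=np.percentile(Q[:,2],99);q=Q[Q[:,2]>zt-.008]
        (x,y),rr=cv2.minEnclosingCircle(q[:,:2].astype(np.float32))
        print(n,k,len(q),"ztop %.3f"%zt,np.round([x,y,rr,*((q.max(0)+q.min(0))/2)[:2]],3))
E
```

```text
top L 77 ztop 0.084 [ 0.65  -0.097  0.031  0.651 -0.097]
top M 66 ztop 0.078 [ 0.48  -0.229  0.025  0.48  -0.229]
top S 52 ztop 0.072 [0.628 0.153 0.02  0.628 0.153]
top T 30 ztop 0.066 [0.492 0.021 0.014 0.492 0.021]
top stack 118 ztop 0.121 [0.465 0.229 0.017 0.466 0.229]
top spice 245 ztop 0.100 [ 0.573 -0.323  0.026  0.573 -0.324]
top shaker 233 ztop 0.109 [0.573 0.342 0.031 0.574 0.342]
top avo 184 ztop 0.067 [0.369 0.132 0.029 0.368 0.131]
top avo2 201 ztop 0.083 [ 0.324 -0.009  0.03   0.326 -0.012]
top tomato 324 ztop 0.076 [ 0.32  -0.135  0.034  0.321 -0.135]
top box 1197 ztop 0.159 [0.779 0.098 0.078 0.779 0.098]
side L 141 ztop 0.081 [ 0.652 -0.1    0.032  0.652 -0.099]
side M 121 ztop 0.075 [ 0.513 -0.261  0.069  0.513 -0.263]
side S 98 ztop 0.104 [0.565 0.325 0.017 0.563 0.327]
side T 103 ztop 0.117 [0.463 0.226 0.016 0.46  0.226]
side stack 211 ztop 0.117 [0.467 0.227 0.017 0.467 0.227]
side spice 96 ztop 0.097 [ 0.575 -0.324  0.028  0.574 -0.324]
side shaker 783 ztop 0.105 [0.574 0.343 0.032 0.574 0.343]
```

```bash
python3 -m pendant '[{"tx":0.75,"ty":-0.45},{"tx":0.75,"ty":-0.45},{"tx":0.75,"ty":-0.45},{"tx":0.75,"ty":-0.45}]' 40; python3 -m pendant '[{"tx":0.75,"ty":-0.45},{"tx":0.75,"ty":-0.45},{"tx":0.75,"ty":-0.45},{"tx":0.75,"ty":-0.45}]'; python3 -m pendant '[{"tx":0.7,"ty":-0.45},{"tx":0.7,"ty":-0.45},{"tx":0.7,"ty":-0.45},{"tx":0.7,"ty":-0.45}]'
python3 - <<'E'
from h import *
from station import observe,camera
s=observe();c=camera("wrist");np.savez("pics/w1.npz",T=pose(s),**c);cv2.imwrite("pics/w1.png",c["img"][...,::-1])
print(s["time_s"],s["eef_pos"],s["ee_rot"],c["fx"],np.round(c["mount"],3).tolist(),shift(s,[.467,.228,.25]))
c=np.load("pics/top0.npz");P=pts(c,c["cam_to_world"]).reshape(-1,3)
for n,p in dict(L=(.65,-.097),S=(.628,.153)).items():
    d=np.hypot(P[:,0]-p[0],P[:,1]-p[1]);m=(d>.045)&(d<.16)&(P[:,2]>.03);
    for a,b in((.045,.07),(.07,.1),(.1,.13),(.13,.16)):
        k=m&(d>a)&(d<b);print(n,a,k.sum(),P[k].max(0) if k.any() else '')
E
```

```text
0.1 [ 0.2806634  -0.55830962  0.40402438] [ 9.72998113e-01  2.30812227e-01 -1.74163347e-04 -5.97248990e-04] 300.7171791083924 [[-0.0, -0.962, -0.272, 0.069], [1.0, -0.001, 0.0, -0.001], [-0.001, -0.272, 0.962, 0.031], [0.0, 0.0, 0.0, 1.0]] [ 3.46447469e+00 -4.12428424e+00 -1.59732997e-03]
L 0.045 0 
L 0.07 0 
L 0.1 0 
L 0.13 270 [ 0.80805219 -0.1173586   0.14605833]
S 0.045 0 
S 0.07 96 [0.70677612 0.25172891 0.0545862 ]
S 0.1 462 [0.75728979 0.28225019 0.1611756 ]
S 0.13 738 [0.78776551 0.3107613  0.16207894]schema error: expected keys fingers, tx, ty, tz, yaw
schema error: expected keys fingers, tx, ty, tz, yaw
schema error: expected keys fingers, tx, ty, tz, yaw
```

All keys are required in every row.

```bash
python3 -m pendant '[{"fingers":-1,"tx":0.35,"ty":-0.21,"tz":0,"yaw":0},{"fingers":-1,"tx":0.75,"ty":-0.45,"tz":0,"yaw":0},{"fingers":-1,"tx":0.75,"ty":-0.45,"tz":0,"yaw":0},{"fingers":-1,"tx":0.75,"ty":-0.45,"tz":0,"yaw":0}]' 40; python3 -m pendant '[{"fingers":-1,"tx":0.35,"ty":-0.21,"tz":0,"yaw":0},{"fingers":-1,"tx":0.75,"ty":-0.45,"tz":0,"yaw":0},{"fingers":-1,"tx":0.75,"ty":-0.45,"tz":0,"yaw":0}]'; python3 -m pendant '[{"fingers":-1,"tx":0.35,"ty":-0.21,"tz":0,"yaw":0},{"fingers":-1,"tx":0.7,"ty":-0.45,"tz":0,"yaw":0},{"fingers":-1,"tx":0.7,"ty":-0.45,"tz":0,"yaw":0},{"fingers":-1,"tx":0.7,"ty":-0.45,"tz":0,"yaw":0}]'
python3 - <<'E'
from h import *
from station import observe,camera
s=observe();c=camera("wrist");np.savez("pics/w1.npz",T=pose(s),**c);cv2.imwrite("pics/w1.png",c["img"][...,::-1])
print(s["time_s"],s["eef_pos"],s["ee_rot"],shift(s,[.467,.228,.25]))
E
```

```text
time_s: 0.65
eef_pos: [0.3511, -0.4473, 0.4047]
ee_rot: [0.973, 0.231, -0.0, 0.0]
ft_force: [-0.2, -0.2, -0.2]
opening: 0.0853
grip_force: 0.0
time_s: 1.02
eef_pos: [0.423, -0.3342, 0.4048]
ee_rot: [0.972, 0.233, 0.001, -0.0]
ft_force: [-0.2, -0.8, -0.6]
opening: 0.0855
grip_force: 0.0
time_s: 1.52
eef_pos: [0.484, -0.2313, 0.4045]
ee_rot: [0.973, 0.23, -0.0, 0.0]
ft_force: [-0.0, 0.6, -0.8]
opening: 0.0853
grip_force: 0.0
1.525 [ 0.48403546 -0.23127361  0.4044642 ] [ 9.73248949e-01  2.29752711e-01 -3.77977499e-04  1.79330195e-04] [ 1.26855028 -2.78954955 -0.00509875]
```

View pics/w1.png

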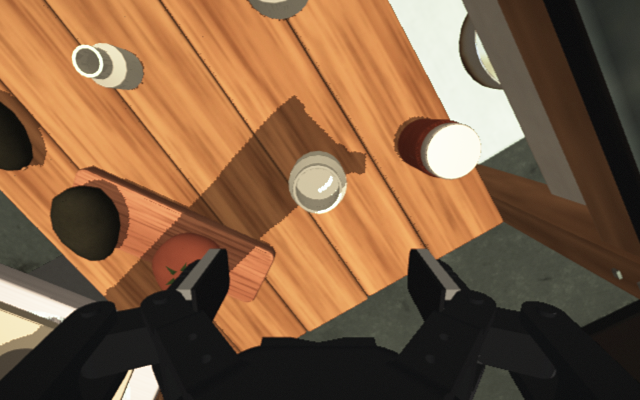

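The wrist view shows the medium jar at (318,183), the tiny jar at (88,62), and the spice jar clear on the right. I'll continue to the stack and measure from wrist depth.

```bash
python3 -m pendant '[{"fingers":-1,"tx":0.16,"ty":-0.38,"tz":0,"yaw":0},{"fingers":-1,"tx":0.42,"ty":-0.93,"tz":0,"yaw":0},{"fingers":-1,"tx":0.42,"ty":-0.93,"tz":0,"yaw":0},{"fingers":-1,"tx":0.42,"ty":-0.93,"tz":0,"yaw":0}]'
cat >> h.py <<'E'
J=dict(L=(.651,-.098,.08,.031),M=(.48,-.229,.074,.0255),S=(.628,.153,.068,.02),T=(.492,.021,.062,.0145),t=(.467,.228,.116,.0165),s=(.467,.228,.09,.022),m=(.467,.228,.064,.0275),l=(.467,.228,.038,.033))
def snap(name,keys):
    from station import observe,camera
    s=observe();T=pose(s);c=camera("wrist");np.savez(f"pics/{name}.npz",T=T,**c);cv2.imwrite(f"pics/{name}.png",c["img"][...,::-1])
    meas(c,T,keys);print("t",s["time_s"],np.round(s["eef_pos"],4));return s
def meas(c,T,keys):
    P=pts(c,T@c["mount"]).reshape(-1,3);P=P[c["range_z"].ravel()>.05]
    for k in keys:
        x,y,z,r=J[k];q=P[(np.hypot(P[:,0]-x,P[:,1]-y)<r+.012)&(abs(P[:,2]-z)<.006)]
        if len(q)<20:print(k,"none");continue
        (a,b),rr=cv2.minEnclosingCircle(q[:,:2].astype(np.float32))
        print(k,len(q),"enc",np.round([a,b,rr],4),"zmed %.4f"%np.median(q[:,2]),"expected r",r)
E
python3 - <<'E'
from h import *
c=np.load("pics/w1.npz");meas(c,c["T"],"MT")
s=snap("w2","TMS");print(shift(s,[.467,.228,.25]))
E
```

```text
time_s: 2.08
eef_pos: [0.4781, -0.0761, 0.405]
ee_rot: [0.973, 0.231, 0.0, 0.0]
ft_force: [-0.3, -0.7, -0.1]
opening: 0.0855
grip_force: 0.0
M 511 enc [ 0.4795 -0.2321  0.0256] zmed 0.0740 expected r 0.0255
T 515 enc [0.4918 0.0186 0.015 ] zmed 0.0611 expected r 0.0145
T 296 enc [0.4919 0.0191 0.0147] zmed 0.0619 expected r 0.0145
M 473 enc [ 0.479  -0.2316  0.0261] zmed 0.0734 expected r 0.0255
S none
t 2.075 [ 0.4781 -0.0761  0.405 ]
[ 8.45855579e-01 -1.84455717e+00 -9.36468965e-04]
```

```bash
python3 -m pendant '[{"fingers":-1,"tx":0.16,"ty":-0.38,"tz":0,"yaw":0},{"fingers":-1,"tx":0.42,"ty":-0.93,"tz":0,"yaw":0},{"fingers":-1,"tx":0.42,"ty":-0.93,"tz":0,"yaw":0},{"fingers":-1,"tx":0.42,"ty":-0.93,"tz":0,"yaw":0}]'; python3 -m pendant '[{"fingers":-1,"tx":0.16,"ty":-0.38,"tz":0,"yaw":0},{"fingers":-1,"tx":0.43,"ty":-0.93,"tz":0,"yaw":0},{"fingers":-1,"tx":0.43,"ty":-0.93,"tz":0,"yaw":0},{"fingers":-1,"tx":0.43,"ty":-0.93,"tz":0,"yaw":0},{"fingers":-1,"tx":0.43,"ty":-0.93,"tz":0,"yaw":0}]'
python3 - <<'E'
from h import *
s=snap("w3","tsmlTS");print(shift(s,[.467,.228,.25]))
E
```

```text
time_s: 2.62
eef_pos: [0.4723, 0.0764, 0.4047]
ee_rot: [0.973, 0.231, 0.0, -0.0]
ft_force: [-0.1, 0.0, 0.4]
opening: 0.0855
grip_force: 0.0
time_s: 3.25
eef_pos: [0.4682, 0.2275, 0.4043]
ee_rot: [0.973, 0.229, -0.0, 0.0]
ft_force: [-0.2, -0.4, 0.3]
opening: 0.0853
grip_force: 0.0
t 1026 enc [0.4653 0.2276 0.0164] zmed 0.1162 expected r 0.0165
s 521 enc [0.464  0.229  0.0219] zmed 0.0900 expected r 0.022
m 616 enc [0.4651 0.2295 0.0274] zmed 0.0641 expected r 0.0275
l 557 enc [0.4646 0.2311 0.033 ] zmed 0.0381 expected r 0.033
T 332 enc [0.4921 0.0195 0.0151] zmed 0.0615 expected r 0.0145
S 628 enc [0.6278 0.1513 0.0204] zmed 0.0676 expected r 0.02
t 3.25 [0.4682 0.2275 0.4043]
[-0.00460336 -0.00743917 -0.00486305]
```

View pics/w3.png

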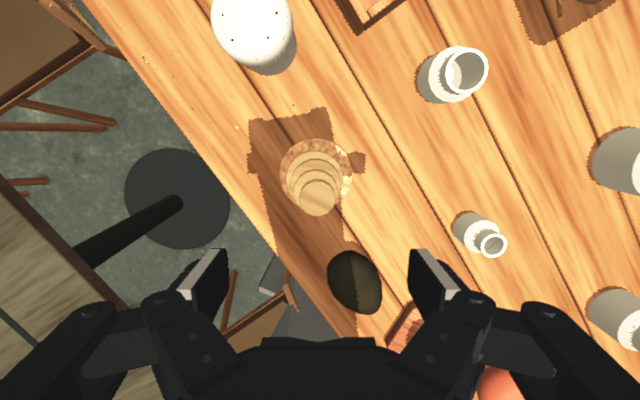

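The stack is centred near (.465,.228), upright, with the gripper directly above it. Now descend on the tiny lid.

```bash
python3 -m pendant '[{"fingers":-1,"tx":-0.017,"ty":-0.009,"tz":0.35,"yaw":0},{"fingers":-1,"tx":-0.017,"ty":-0.009,"tz":0.7,"yaw":0},{"fingers":-0.3,"tx":-0.017,"ty":-0.009,"tz":0.85,"yaw":0},{"fingers":-0.3,"tx":-0.017,"ty":-0.009,"tz":0.915,"yaw":0},{"fingers":-0.3,"tx":-0.017,"ty":-0.009,"tz":0.915,"yaw":0},{"fingers":0.2,"tx":-0.017,"ty":-0.009,"tz":0.915,"yaw":0},{"fingers":0.6,"tx":-0.017,"ty":-0.009,"tz":0.915,"yaw":0},{"fingers":1,"tx":-0.017,"ty":-0.009,"tz":0.915,"yaw":0}]' 40
python3 -m pendant '[{"fingers":1,"tx":0,"ty":0,"tz":0,"yaw":0},{"fingers":1,"tx":0,"ty":0,"tz":0,"yaw":0}]'
python3 - <<'E'
from station import camera
import cv2
cv2.imwrite("pics/w4.png",camera("wrist")["img"][120:,:,::-1])
E
```

```text
time_s: 4.3
eef_pos: [0.4646, 0.2303, 0.2686]
ee_rot: [0.973, 0.231, 0.001, 0.0]
ft_force: [0.5, -2.3, 7.1]
opening: 0.0315
grip_force: 39.5
time_s: 4.55
eef_pos: [0.4646, 0.2303, 0.2686]
ee_rot: [0.973, 0.231, 0.001, 0.0]
ft_force: [-0.3, -1.8, 6.8]
opening: 0.0316
grip_force: 39.5
```

View pics/w4.png

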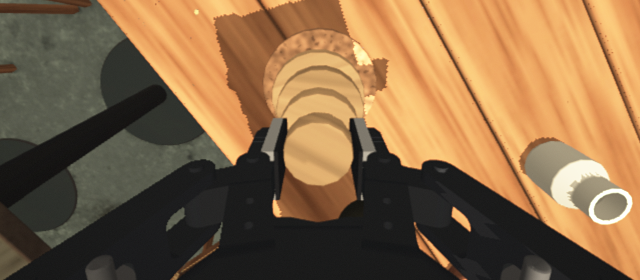

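The tiny lid is held between the pads with a slight upward force, so I'll grasp a little higher next time. Lifting and measuring the lid in hand.

```bash
python3 -m pendant '[{"fingers":1,"tx":0,"ty":0,"tz":-0.1,"yaw":0},{"fingers":1,"tx":0,"ty":0,"tz":-0.4,"yaw":0},{"fingers":1,"tx":0,"ty":0,"tz":-0.7,"yaw":0},{"fingers":1,"tx":0,"ty":0,"tz":-0.9,"yaw":0},{"fingers":1,"tx":0,"ty":0,"tz":-0.9,"yaw":0}]'
cat >> h.py <<'E'
def held(s,r):
    "centre of held lid's top disc in tool frame"
    from station import camera
    c=camera("wrist");P=pts(c,c["mount"]);hsv=cv2.cvtColor(c["img"],cv2.COLOR_RGB2HSV)
    m=(P[...,2]>.12)&(P[...,2]<.18)&(np.hypot(P[...,0],P[...,1])<r+.012)&(c["range_z"]>.05)&(hsv[...,2]>90)&(hsv[...,1]>60)
    q=P[m]
    if len(q)<30:print("held none",len(q));return
    zt=np.median(q[:,2]);q=q[abs(q[:,2]-zt)<.003]
    (a,b),rr=cv2.minEnclosingCircle(q[:,:2].astype(np.float32))
    A=np.c_[q[:,:2],np.ones(len(q))];k=np.linalg.lstsq(A,q[:,2],rcond=None)[0]
    print("held n",len(q),"c",np.round([a,b,rr],4),"ztop_tool %.4f"%zt,"slope",np.round(k[:2],3),"span",np.round(np.r_[q.min(0)[:2],q.max(0)[:2]],4))
    return c
E
python3 - <<'E'
from h import *
s=snap("w5","smlTS");held(s,.0165);print(shift(s,[.492,.019,.2]))
E
```

```text
time_s: 5.22
eef_pos: [0.464, 0.2309, 0.4055]
ee_rot: [0.973, 0.231, 0.002, -0.0]
ft_force: [-0.2, -0.1, -0.4]
opening: 0.0318
grip_force: 39.7
s 1512 enc [0.4637 0.2286 0.022 ] zmed 0.0902 expected r 0.022
m 611 enc [0.465  0.2296 0.0274] zmed 0.0641 expected r 0.0275
l 560 enc [0.4647 0.2311 0.0329] zmed 0.0381 expected r 0.033
T 325 enc [0.4909 0.0201 0.0152] zmed 0.0614 expected r 0.0145
S 629 enc [0.6276 0.1515 0.0203] zmed 0.0676 expected r 0.02
t 5.225 [0.464  0.2309 0.4055]
held n 3636 c [-0.0005 -0.0006  0.0166] ztop_tool 0.1526 slope [ 0.019 -0.039] span [-0.0166 -0.0165  0.0156  0.0153]
[-0.47465459  1.34517597  0.33542166]
```

```bash
python3 -m pendant '[{"fingers":1,"tx":-0.12,"ty":0.3,"tz":0,"yaw":0},{"fingers":1,"tx":-0.24,"ty":0.68,"tz":0,"yaw":0},{"fingers":1,"tx":-0.24,"ty":0.68,"tz":0,"yaw":0}]'; python3 -m pendant '[{"fingers":1,"tx":-0.12,"ty":0.35,"tz":0.2,"yaw":0},{"fingers":1,"tx":-0.24,"ty":0.67,"tz":0.4,"yaw":0},{"fingers":1,"tx":-0.24,"ty":0.67,"tz":0.7,"yaw":0},{"fingers":1,"tx":-0.24,"ty":0.67,"tz":0.84,"yaw":0},{"fingers":1,"tx":-0.24,"ty":0.67,"tz":0.84,"yaw":0}]'
python3 - <<'E'
from h import *
s=snap("w6","TMSLsml");held(s,.0165);print(shift(s,[.4915,.0195,.124]))
E
```

```text
time_s: 5.7
eef_pos: [0.4782, 0.118, 0.4011]
ee_rot: [0.974, 0.227, -0.001, 0.001]
ft_force: [0.0, 0.6, -1.3]
opening: 0.0316
grip_force: 39.8
time_s: 6.32
eef_pos: [0.4896, 0.0174, 0.2744]
ee_rot: [0.973, 0.231, -0.002, -0.001]
ft_force: [-0.3, -0.6, 0.2]
opening: 0.0317
grip_force: 39.8
T 568 enc [0.4922 0.019  0.0146] zmed 0.0619 expected r 0.0145
M 593 enc [ 0.4804 -0.2299  0.0252] zmed 0.0719 expected r 0.0255
S none
L 1799 enc [ 0.6425 -0.0915  0.0286] zmed 0.0787 expected r 0.031
s none
m 1703 enc [0.4682 0.2165 0.0244] zmed 0.0634 expected r 0.0275
l 3324 enc [0.4652 0.2293 0.033 ] zmed 0.0379 expected r 0.033
t 6.325 [0.4896 0.0174 0.2744]
held n 3631 c [-0.001   0.0006  0.0177] ztop_tool 0.1525 slope [ 0.019 -0.039] span [-0.0166 -0.0164  0.0156  0.0152]
[ 0.0215698  -0.00397414 -0.03078479]
```

View pics/w6.png

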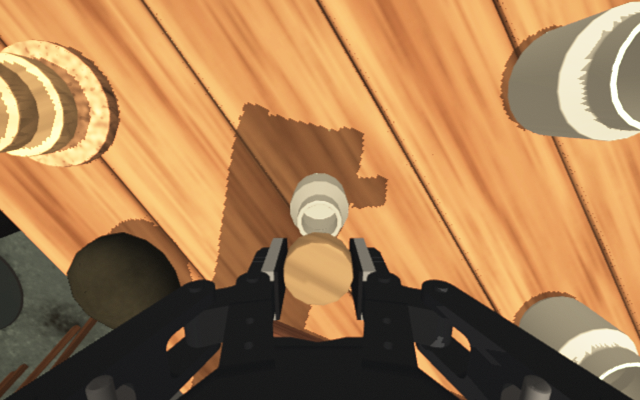

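The tiny lid at (318,268) hangs just in front of the jar mouth at (320,218), and they line up in the tool frame. Lowering.

```bash
python3 -m pendant '[{"fingers":1,"tx":0.024,"ty":-0.002,"tz":0.08,"yaw":0},{"fingers":1,"tx":0.024,"ty":-0.002,"tz":0.16,"yaw":0},{"fingers":1,"tx":0.024,"ty":-0.002,"tz":0.23,"yaw":0},{"fingers":1,"tx":0.024,"ty":-0.002,"tz":0.28,"yaw":0},{"fingers":1,"tx":0.024,"ty":-0.002,"tz":0.295,"yaw":0},{"fingers":1,"tx":0.024,"ty":-0.002,"tz":0.295,"yaw":0}]'
```

```text
time_s: 7.18
eef_pos: [0.4937, 0.0189, 0.2322]
ee_rot: [0.973, 0.231, 0.0, 0.0]
ft_force: [0.3, -0.6, 0.5]
opening: 0.0311
grip_force: 39.8
```

```bash
python3 -m pendant '[{"fingers":1,"tx":-0.006,"ty":0,"tz":0.02,"yaw":0},{"fingers":1,"tx":-0.006,"ty":0,"tz":0.02,"yaw":0}]'; python3 -m pendant '[{"fingers":0.4,"tx":0,"ty":0,"tz":0,"yaw":0},{"fingers":0,"tx":0,"ty":0,"tz":0,"yaw":0},{"fingers":-1,"tx":0,"ty":0,"tz":0,"yaw":0},{"fingers":-1,"tx":0,"ty":0,"tz":0,"yaw":0},{"fingers":-1,"tx":0,"ty":0,"tz":-0.2,"yaw":0},{"fingers":-1,"tx":0,"ty":0,"tz":-0.6,"yaw":0},{"fingers":-1,"tx":0,"ty":0,"tz":-0.95,"yaw":0},{"fingers":-1,"tx":0,"ty":0,"tz":-0.95,"yaw":0}]'
python3 - <<'E'
from h import *
J["T"]=(.492,.019,.076,.0165)
s=snap("w7","TSL");print(shift(s,[.464,.2288,.21]))
E
```

```text
time_s: 7.42
eef_pos: [0.4929, 0.0185, 0.2293]
ee_rot: [0.973, 0.231, 0.0, 0.0]
ft_force: [0.3, 0.7, -0.1]
opening: 0.0317
grip_force: 39.9
time_s: 8.43
eef_pos: [0.4938, 0.0188, 0.3758]
ee_rot: [0.973, 0.231, 0.003, 0.001]
ft_force: [0.2, 0.0, -1.2]
opening: 0.0854
grip_force: 0.0
T 947 enc [0.492  0.0187 0.0164] zmed 0.0761 expected r 0.0165
S 79 enc [0.6127 0.1433 0.0103] zmed 0.0658 expected r 0.02
L 1431 enc [ 0.6504 -0.1     0.0317] zmed 0.0795 expected r 0.031
t 8.425 [0.4938 0.0188 0.3758]
[ 0.44392247 -1.34433465  0.06935746]
```

Tiny lid seated (top z .0761, centred). Next is the small lid.

```bash
python3 -m pendant '[{"fingers":-1,"tx":0.12,"ty":-0.35,"tz":0,"yaw":0},{"fingers":-1,"tx":0.22,"ty":-0.67,"tz":0,"yaw":0},{"fingers":-1,"tx":0.22,"ty":-0.67,"tz":0,"yaw":0}]'; python3 -m pendant '[{"fingers":-1,"tx":0.12,"ty":-0.35,"tz":0,"yaw":0},{"fingers":-1,"tx":0.224,"ty":-0.674,"tz":0.2,"yaw":0},{"fingers":-1,"tx":0.224,"ty":-0.674,"tz":0.5,"yaw":0},{"fingers":-1,"tx":0.224,"ty":-0.674,"tz":0.5,"yaw":0},{"fingers":-1,"tx":0.224,"ty":-0.674,"tz":0.5,"yaw":0}]'
python3 - <<'E'
from h import *
s=snap("w8","smlS");print(shift(s,[.464,.2288,.0836]))
E
```

```text
time_s: 8.85
eef_pos: [0.4758, 0.1269, 0.3706]
ee_rot: [0.972, 0.234, -0.001, -0.001]
ft_force: [0.8, -1.1, -0.1]
opening: 0.0855
grip_force: 0.0
time_s: 9.48
eef_pos: [0.4625, 0.2277, 0.2975]
ee_rot: [0.973, 0.23, 0.0, 0.0]
ft_force: [0.4, 0.3, 1.1]
opening: 0.0851
grip_force: 0.0
s 3580 enc [0.4639 0.2287 0.022 ] zmed 0.0902 expected r 0.022
m 1404 enc [0.4651 0.2294 0.0275] zmed 0.0641 expected r 0.0275
l 1153 enc [0.4647 0.2309 0.033 ] zmed 0.0381 expected r 0.033
S 1967 enc [0.6272 0.1513 0.0212] zmed 0.0674 expected r 0.02
t 9.475 [0.4625 0.2277 0.2975]
[ 0.01191666 -0.00212049  0.39286643]
```

```bash
python3 -m pendant '[{"fingers":-1,"tx":0.012,"ty":-0.002,"tz":0.2,"yaw":0},{"fingers":-0.5,"tx":0.012,"ty":-0.002,"tz":0.35,"yaw":0},{"fingers":-0.3,"tx":0.012,"ty":-0.002,"tz":0.392,"yaw":0},{"fingers":-0.2,"tx":0.012,"ty":-0.002,"tz":0.392,"yaw":0},{"fingers":0.1,"tx":0.012,"ty":-0.002,"tz":0.392,"yaw":0},{"fingers":0.4,"tx":0.012,"ty":-0.002,"tz":0.392,"yaw":0},{"fingers":1,"tx":0.012,"ty":-0.002,"tz":0.392,"yaw":0},{"fingers":1,"tx":0.012,"ty":-0.002,"tz":0.392,"yaw":0}]'
python3 -m pendant '[{"fingers":1,"tx":0,"ty":0,"tz":-0.05,"yaw":0},{"fingers":1,"tx":0,"ty":0,"tz":-0.3,"yaw":0},{"fingers":1,"tx":0,"ty":0,"tz":-0.6,"yaw":0},{"fingers":1,"tx":0,"ty":0,"tz":-0.9,"yaw":0},{"fingers":1,"tx":0,"ty":0,"tz":-0.9,"yaw":0}]'
python3 - <<'E'
from h import *
s=snap("w9","mlS");held(s,.022);print(shift(s,[.6275,.1514,.2]))
E
```

```text
time_s: 10.52
eef_pos: [0.4639, 0.2297, 0.2394]
ee_rot: [0.973, 0.231, 0.001, 0.0]
ft_force: [-0.4, -1.6, 6.8]
opening: 0.0429
grip_force: 40.2
time_s: 11.15
eef_pos: [0.4637, 0.2304, 0.3769]
ee_rot: [0.973, 0.231, 0.003, -0.0]
ft_force: [-0.3, 0.2, -2.0]
opening: 0.0422
grip_force: 40.8
m 2424 enc [0.465  0.2296 0.0274] zmed 0.0642 expected r 0.0275
l 663 enc [0.4651 0.2315 0.0327] zmed 0.0381 expected r 0.033
S 799 enc [0.6277 0.1513 0.0205] zmed 0.0676 expected r 0.02
t 11.15 [0.4637 0.2304 0.3769]
held n 6761 c [-0.0008 -0.0002  0.0226] ztop_tool 0.1493 slope [ 0.011 -0.009] span [-0.0225 -0.0219  0.0212  0.0208]
[0.73096748 0.96007138 0.15157984]
```

```bash
python3 -m pendant '[{"fingers":1,"tx":0.2,"ty":0.25,"tz":0,"yaw":0},{"fingers":1,"tx":0.45,"ty":0.6,"tz":0,"yaw":0},{"fingers":1,"tx":0.735,"ty":0.96,"tz":0.1,"yaw":0},{"fingers":1,"tx":0.735,"ty":0.96,"tz":0.3,"yaw":0},{"fingers":1,"tx":0.735,"ty":0.96,"tz":0.6,"yaw":0},{"fingers":1,"tx":0.735,"ty":0.96,"tz":0.6,"yaw":0},{"fingers":1,"tx":0.735,"ty":0.96,"tz":0.6,"yaw":0}]'
python3 - <<'E'
from h import *
s=snap("w10","SL");held(s,.022);print(shift(s,[.6275,.1514,.0763]))
E
```

```text
time_s: 12.12
eef_pos: [0.6266, 0.1509, 0.2841]
ee_rot: [0.973, 0.231, 0.0, -0.0]
ft_force: [-0.0, 0.8, 1.1]
opening: 0.0428
grip_force: 40.9
S 602 enc [0.6289 0.1518 0.0199] zmed 0.0679 expected r 0.02
L 1093 enc [ 0.6459 -0.093   0.0308] zmed 0.0784 expected r 0.031
t 12.125 [0.6266 0.1509 0.2841]
held n 6726 c [-0.0008  0.0004  0.023 ] ztop_tool 0.1493 slope [ 0.01  -0.009] span [-0.023  -0.0219  0.0212  0.0209]
[ 6.04007231e-03 -3.05262540e-04  3.51757698e-01]
```

```bash
python3 -m pendant '[{"fingers":1,"tx":0.013,"ty":0,"tz":0.1,"yaw":0},{"fingers":1,"tx":0.013,"ty":0,"tz":0.2,"yaw":0},{"fingers":1,"tx":0.013,"ty":0,"tz":0.28,"yaw":0},{"fingers":1,"tx":0.013,"ty":0,"tz":0.33,"yaw":0},{"fingers":1,"tx":0.013,"ty":0,"tz":0.342,"yaw":0},{"fingers":1,"tx":0.013,"ty":0,"tz":0.342,"yaw":0}]'
```

```text
time_s: 12.98
eef_pos: [0.6283, 0.1511, 0.2317]
ee_rot: [0.973, 0.231, -0.0, 0.0]
ft_force: [-0.2, -2.0, -0.2]
opening: 0.0423
grip_force: 41.1
```

```bash
python3 -m pendant '[{"fingers":0.2,"tx":0,"ty":0,"tz":0,"yaw":0},{"fingers":-0.2,"tx":0,"ty":0,"tz":0,"yaw":0},{"fingers":-1,"tx":0,"ty":0,"tz":0,"yaw":0},{"fingers":-1,"tx":0,"ty":0,"tz":0,"yaw":0},{"fingers":-1,"tx":0,"ty":0,"tz":-0.2,"yaw":0},{"fingers":-1,"tx":0,"ty":0,"tz":-0.6,"yaw":0},{"fingers":-1,"tx":0,"ty":0,"tz":-0.9,"yaw":0},{"fingers":-1,"tx":0,"ty":0,"tz":-0.9,"yaw":0}]'
python3 - <<'E'
from h import *
J["S"]=(.628,.1515,.082,.022)
s=snap("w11","SmL");print(shift(s,[.465,.2296,.0585]))
E
```

```text
time_s: 13.98
eef_pos: [0.6288, 0.1521, 0.371]
ee_rot: [0.973, 0.231, 0.003, -0.0]
ft_force: [-0.3, -0.3, -0.6]
opening: 0.0851
grip_force: 0.0
S 1802 enc [0.6274 0.1514 0.0219] zmed 0.0822 expected r 0.022
m 222 enc [0.4751 0.2477 0.0173] zmed 0.0640 expected r 0.0275
L 926 enc [ 0.6502 -0.0989  0.0318] zmed 0.0789 expected r 0.031
t 13.975 [0.6288 0.1521 0.371 ]
[-0.7576101  -0.95527168  1.04334477]
```

Small lid seated. Medium lid next.

```bash
python3 -m pendant '[{"fingers":-1,"tx":-0.2,"ty":-0.25,"tz":0,"yaw":0},{"fingers":-1,"tx":-0.45,"ty":-0.6,"tz":0,"yaw":0},{"fingers":-1,"tx":-0.757,"ty":-0.955,"tz":0.1,"yaw":0},{"fingers":-1,"tx":-0.757,"ty":-0.955,"tz":0.4,"yaw":0},{"fingers":-1,"tx":-0.757,"ty":-0.955,"tz":0.65,"yaw":0},{"fingers":-1,"tx":-0.757,"ty":-0.955,"tz":0.65,"yaw":0},{"fingers":-1,"tx":-0.757,"ty":-0.955,"tz":0.65,"yaw":0}]'
python3 - <<'E'
from h import *
s=snap("w12","ml");print(shift(s,[.465,.2296,.058]))
E
```

```text
time_s: 14.9
eef_pos: [0.4628, 0.2285, 0.2698]
ee_rot: [0.973, 0.231, 0.0, -0.0]
ft_force: [0.6, 0.8, 0.7]
opening: 0.0856
grip_force: 0.0
m 5694 enc [0.4651 0.2293 0.0275] zmed 0.0642 expected r 0.0275
l 1491 enc [0.465 0.231 0.033] zmed 0.0381 expected r 0.033
t 14.9 [0.4628 0.2285 0.2698]
[0.01600279 0.00045093 0.37893089]
```

```bash
python3 -m pendant '[{"fingers":-1,"tx":0.016,"ty":0,"tz":0.2,"yaw":0},{"fingers":-0.8,"tx":0.016,"ty":0,"tz":0.35,"yaw":0},{"fingers":-0.6,"tx":0.016,"ty":0,"tz":0.38,"yaw":0},{"fingers":-0.5,"tx":0.016,"ty":0,"tz":0.38,"yaw":0},{"fingers":-0.2,"tx":0.016,"ty":0,"tz":0.38,"yaw":0},{"fingers":0.1,"tx":0.016,"ty":0,"tz":0.38,"yaw":0},{"fingers":1,"tx":0.016,"ty":0,"tz":0.38,"yaw":0},{"fingers":1,"tx":0.016,"ty":0,"tz":0.38,"yaw":0}]'
python3 -m pendant '[{"fingers":1,"tx":0,"ty":0,"tz":-0.05,"yaw":0},{"fingers":1,"tx":0,"ty":0,"tz":-0.3,"yaw":0},{"fingers":1,"tx":0,"ty":0,"tz":-0.6,"yaw":0},{"fingers":1,"tx":0,"ty":0,"tz":-0.9,"yaw":0},{"fingers":1,"tx":0,"ty":0,"tz":-0.9,"yaw":0}]'
python3 - <<'E'
from h import *
s=snap("w13","lS");held(s,.0275);print(shift(s,[.4793,-.2315,.2]))
E
```

```text
time_s: 15.95
eef_pos: [0.4651, 0.2297, 0.2137]
ee_rot: [0.973, 0.231, 0.001, 0.0]
ft_force: [-2.2, 0.0, 5.6]
opening: 0.0536
grip_force: 41.2
time_s: 16.58
eef_pos: [0.4652, 0.2303, 0.3513]
ee_rot: [0.973, 0.231, 0.003, -0.0]
ft_force: [-0.5, -0.6, -0.6]
opening: 0.0537
grip_force: 42.3
l 3106 enc [0.4649 0.2312 0.0328] zmed 0.0382 expected r 0.033
S 232 enc [0.6239 0.1551 0.0213] zmed 0.0711 expected r 0.02
t 16.575 [0.4652 0.2303 0.3513]
held n 10553 c [-0.0004 -0.0002  0.028 ] ztop_tool 0.1496 slope [ 0.007 -0.004] span [-0.028  -0.0275  0.0272  0.0264]
[-1.30586921  2.79122906 -0.0298735 ]
```

```bash
python3 -m pendant '[{"fingers":1,"tx":-0.12,"ty":0.25,"tz":0,"yaw":0},{"fingers":1,"tx":-0.28,"ty":0.6,"tz":0,"yaw":0},{"fingers":1,"tx":-0.435,"ty":0.93,"tz":0,"yaw":0}]'; python3 -m pendant '[{"fingers":1,"tx":-0.16,"ty":0.34,"tz":0,"yaw":0},{"fingers":1,"tx":-0.3,"ty":0.64,"tz":0,"yaw":0},{"fingers":1,"tx":-0.435,"ty":0.93,"tz":0,"yaw":0}]';  python3 -m pendant '[{"fingers":1,"tx":-0.16,"ty":0.34,"tz":0,"yaw":0},{"fingers":1,"tx":-0.3,"ty":0.64,"tz":0,"yaw":0},{"fingers":1,"tx":-0.435,"ty":0.93,"tz":0.1,"yaw":0},{"fingers":1,"tx":-0.435,"ty":0.93,"tz":0.3,"yaw":0},{"fingers":1,"tx":-0.435,"ty":0.93,"tz":0.41,"yaw":0},{"fingers":1,"tx":-0.435,"ty":0.93,"tz":0.41,"yaw":0},{"fingers":1,"tx":-0.435,"ty":0.93,"tz":0.41,"yaw":0}]'
python3 - <<'E'
from h import *
s=snap("w14","MLT");held(s,.0275);print(shift(s,[.4793,-.2315,.0826]))
E
```

```text
time_s: 17.05
eef_pos: [0.4683, 0.0736, 0.3459]
ee_rot: [0.973, 0.231, -0.001, -0.0]
ft_force: [0.8, 0.4, -0.7]
opening: 0.0536
grip_force: 42.3
time_s: 17.42
eef_pos: [0.4726, -0.0803, 0.346]
ee_rot: [0.973, 0.231, -0.001, -0.0]
ft_force: [0.3, -0.5, -1.2]
opening: 0.0536
grip_force: 42.3
time_s: 18.3
eef_pos: [0.4781, -0.2319, 0.2864]
ee_rot: [0.973, 0.231, 0.0, 0.0]
ft_force: [0.3, 0.1, -0.5]
opening: 0.0536
grip_force: 42.4
M 648 enc [ 0.4822 -0.231   0.0252] zmed 0.0740 expected r 0.0255
L none
T none
t 18.3 [ 0.4781 -0.2319  0.2864]
held n 10555 c [-0.0007  0.0002  0.0283] ztop_tool 0.1495 slope [ 0.007 -0.003] span [-0.0278 -0.0274  0.0269  0.0264]
[7.62520698e-03 2.47965088e-04 3.25486755e-01]
```

View pics/w14.png

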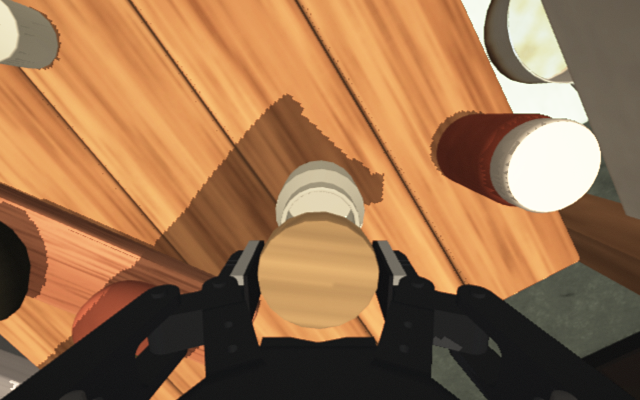

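The medium lid at (318,270) is aligned in x with the jar mouth at (319,205). The spice jar and medium jar are well clear.

```bash
python3 -m pendant '[{"fingers":1,"tx":0.012,"ty":0,"tz":0.1,"yaw":0},{"fingers":1,"tx":0.012,"ty":0,"tz":0.2,"yaw":0},{"fingers":1,"tx":0.012,"ty":0,"tz":0.28,"yaw":0},{"fingers":1,"tx":0.012,"ty":0,"tz":0.31,"yaw":0},{"fingers":1,"tx":0.012,"ty":0,"tz":0.318,"yaw":0},{"fingers":1,"tx":0.012,"ty":0,"tz":0.318,"yaw":0}]'
```

```text
time_s: 19.15
eef_pos: [0.4794, -0.2321, 0.238]
ee_rot: [0.973, 0.231, 0.0, 0.0]
ft_force: [2.5, -4.5, -0.6]
opening: 0.0534
grip_force: 44.9
```

```bash
python3 -m pendant '[{"fingers":-0.1,"tx":0,"ty":0,"tz":0,"yaw":0},{"fingers":-0.5,"tx":0,"ty":0,"tz":0,"yaw":0},{"fingers":-1,"tx":0,"ty":0,"tz":0,"yaw":0},{"fingers":-1,"tx":0,"ty":0,"tz":0,"yaw":0},{"fingers":-1,"tx":0,"ty":0,"tz":-0.2,"yaw":0},{"fingers":-1,"tx":0,"ty":0,"tz":-0.6,"yaw":0},{"fingers":-1,"tx":0,"ty":0,"tz":-0.9,"yaw":0},{"fingers":-1,"tx":0,"ty":0,"tz":-0.9,"yaw":0}]'
python3 - <<'E'
from h import *
J["M"]=(.4795,-.2315,.088,.0275);J["T"]=(.492,.019,.076,.0165)
s=snap("w15","MLT");print(shift(s,[.465,.231,.032]))
E
```

```text
time_s: 20.15
eef_pos: [0.4801, -0.2316, 0.3767]
ee_rot: [0.973, 0.231, 0.002, 0.002]
ft_force: [-0.3, -0.2, -0.2]
opening: 0.0855
grip_force: 0.0
M 2831 enc [ 0.4788 -0.2314  0.0275] zmed 0.0882 expected r 0.0275
L none
T 1541 enc [0.4921 0.0178 0.0169] zmed 0.0758 expected r 0.0165
t 20.15 [ 0.4801 -0.2316  0.3767]
[ 1.28736653 -2.81233563  1.25461576]
```

Medium lid seated. Now the large lid.

```bash
python3 -m pendant '[{"fingers":-1,"tx":0.12,"ty":-0.25,"tz":0,"yaw":0},{"fingers":-1,"tx":0.28,"ty":-0.6,"tz":0,"yaw":0},{"fingers":-1,"tx":0.43,"ty":-0.94,"tz":0,"yaw":0}]'; python3 -m pendant '[{"fingers":-1,"tx":0.16,"ty":-0.34,"tz":0,"yaw":0},{"fingers":-1,"tx":0.3,"ty":-0.64,"tz":0,"yaw":0},{"fingers":-1,"tx":0.43,"ty":-0.94,"tz":0,"yaw":0}]';  python3 -m pendant '[{"fingers":-1,"tx":0.16,"ty":-0.34,"tz":0,"yaw":0},{"fingers":-1,"tx":0.3,"ty":-0.64,"tz":0,"yaw":0},{"fingers":-1,"tx":0.43,"ty":-0.933,"tz":0.1,"yaw":0},{"fingers":-1,"tx":0.43,"ty":-0.933,"tz":0.4,"yaw":0},{"fingers":-1,"tx":0.43,"ty":-0.933,"tz":0.8,"yaw":0},{"fingers":-1,"tx":0.43,"ty":-0.933,"tz":0.8,"yaw":0},{"fingers":-1,"tx":0.43,"ty":-0.933,"tz":0.8,"yaw":0}]'
python3 - <<'E'
from h import *
s=snap("w16","lS");print(shift(s,[.465,.231,.035]))
E
```

```text
time_s: 20.58
eef_pos: [0.4729, -0.075, 0.3714]
ee_rot: [0.973, 0.231, -0.001, -0.001]
ft_force: [0.6, 0.3, -0.0]
opening: 0.0855
grip_force: 0.0
time_s: 20.95
eef_pos: [0.4671, 0.0798, 0.3716]
ee_rot: [0.973, 0.231, -0.001, -0.0]
ft_force: [0.3, -0.6, -0.6]
opening: 0.0857
grip_force: 0.0
time_s: 21.82
eef_pos: [0.4629, 0.2326, 0.2543]
ee_rot: [0.973, 0.231, 0.0, -0.0]
ft_force: [-0.3, 0.5, 0.4]
opening: 0.0856
grip_force: 0.0
l 7368 enc [0.4647 0.231  0.033 ] zmed 0.0383 expected r 0.033
S 1205 enc [0.6186 0.1555 0.0188] zmed 0.0698 expected r 0.02
t 21.825 [0.4629 0.2326 0.2543]
[0.00650334 0.01668289 0.42833299]
```

View pics/w16.png

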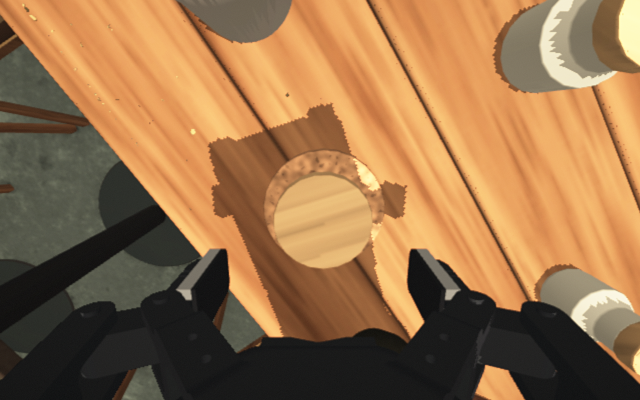

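Only the large lid is left on the trivet, at (323,222), inside the open fingers.

```bash
python3 -m pendant '[{"fingers":-1,"tx":0.007,"ty":0.016,"tz":0.2,"yaw":0},{"fingers":-1,"tx":0.007,"ty":0.016,"tz":0.38,"yaw":0},{"fingers":-1,"tx":0.007,"ty":0.016,"tz":0.42,"yaw":0},{"fingers":-0.8,"tx":0.007,"ty":0.016,"tz":0.425,"yaw":0},{"fingers":-0.6,"tx":0.007,"ty":0.016,"tz":0.425,"yaw":0},{"fingers":-0.4,"tx":0.007,"ty":0.016,"tz":0.425,"yaw":0},{"fingers":1,"tx":0.007,"ty":0.016,"tz":0.425,"yaw":0},{"fingers":1,"tx":0.007,"ty":0.016,"tz":0.425,"yaw":0}]'
python3 -m pendant '[{"fingers":1,"tx":0,"ty":0,"tz":-0.05,"yaw":0},{"fingers":1,"tx":0,"ty":0,"tz":-0.3,"yaw":0},{"fingers":1,"tx":0,"ty":0,"tz":-0.6,"yaw":0},{"fingers":1,"tx":0,"ty":0,"tz":-0.95,"yaw":0},{"fingers":1,"tx":0,"ty":0,"tz":-0.95,"yaw":0}]'
python3 - <<'E'
from h import *
s=snap("w17","S");held(s,.033);print(shift(s,[.6503,-.0995,.2]))
E
```

```text
time_s: 22.88
eef_pos: [0.4652, 0.231, 0.1909]
ee_rot: [0.973, 0.231, 0.001, 0.0]
ft_force: [-2.3, -1.9, 9.6]
opening: 0.0645
grip_force: 41.9
time_s: 23.5
eef_pos: [0.4653, 0.2316, 0.3362]
ee_rot: [0.973, 0.231, 0.004, -0.0]
ft_force: [1.1, 0.6, -0.6]
opening: 0.0646
grip_force: 44.5
S 291 enc [0.6244 0.1542 0.0216] zmed 0.0711 expected r 0.02
t 23.5 [0.4653 0.2316 0.3362]
held n 14613 c [0.     0.006  0.0392] ztop_tool 0.1528 slope [0.006 0.001] span [-0.0337 -0.033   0.0323  0.0443]
[ 0.10299619  2.52494298 -0.1212992 ]
```

```bash
python3 -m pendant '[{"fingers":1,"tx":0.01,"ty":0.25,"tz":0,"yaw":0},{"fingers":1,"tx":0.02,"ty":0.6,"tz":0,"yaw":0},{"fingers":1,"tx":0.036,"ty":0.9,"tz":0,"yaw":0}]'; python3 -m pendant '[{"fingers":1,"tx":0.01,"ty":0.34,"tz":0,"yaw":0},{"fingers":1,"tx":0.025,"ty":0.64,"tz":0,"yaw":0},{"fingers":1,"tx":0.036,"ty":0.9,"tz":0,"yaw":0}]'
python3 - <<'E'
from h import *
s=snap("w18","L")
E
python3 -m pendant '[{"fingers":1,"tx":0.01,"ty":0.34,"tz":0,"yaw":0},{"fingers":1,"tx":0.025,"ty":0.64,"tz":0.05,"yaw":0},{"fingers":1,"tx":0.036,"ty":0.725,"tz":0.15,"yaw":0},{"fingers":1,"tx":0.036,"ty":0.725,"tz":0.22,"yaw":0},{"fingers":1,"tx":0.036,"ty":0.725,"tz":0.22,"yaw":0},{"fingers":1,"tx":0.036,"ty":0.725,"tz":0.22,"yaw":0}]'
python3 - <<'E'
from h import *
s=snap("w19","L");held(s,.033);print(shift(s,[.6505,-.0995,.0918]))
E
```

```text
time_s: 23.98
eef_pos: [0.5304, 0.1105, 0.3302]
ee_rot: [0.973, 0.231, -0.001, 0.0]
ft_force: [0.7, -0.3, -0.4]
opening: 0.0646
grip_force: 44.5
time_s: 24.35
eef_pos: [0.5958, -0.0077, 0.3299]
ee_rot: [0.973, 0.23, -0.001, -0.0]
ft_force: [0.7, 0.8, -0.2]
opening: 0.0645
grip_force: 44.5
L 1524 enc [ 0.6502 -0.0994  0.0314] zmed 0.0796 expected r 0.031
t 24.35 [ 0.5958 -0.0077  0.3299]
time_s: 25.15
eef_pos: [0.6491, -0.099, 0.2992]
ee_rot: [0.973, 0.232, 0.0, -0.0]
ft_force: [-0.9, -0.1, -0.2]
opening: 0.0647
grip_force: 44.5
L 657 enc [ 0.6563 -0.0976  0.0304] zmed 0.0800 expected r 0.031
t 25.15 [ 0.6491 -0.099   0.2992]
held n 14575 c [ 0.0054 -0.0007  0.0391] ztop_tool 0.1528 slope [0.006 0.001] span [-0.0336 -0.0393  0.0321  0.0379]
[0.00608582 0.00752721 0.34946221]
```

View pics/w19.png

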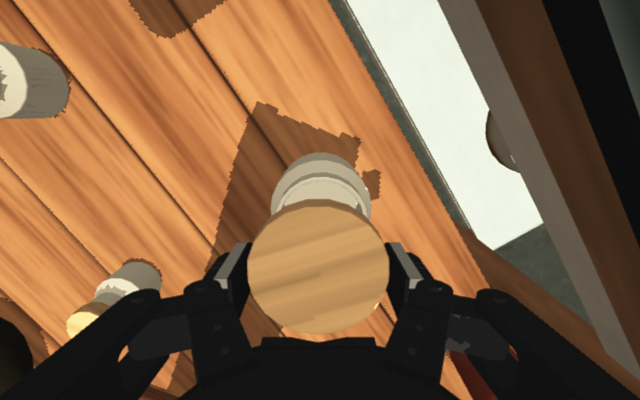

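The large lid at (318,265) is in line with its jar mouth at (321,190), and nothing is near the fingers.

```bash
python3 -m pendant '[{"fingers":1,"tx":0.008,"ty":0.006,"tz":0.1,"yaw":0},{"fingers":1,"tx":0.008,"ty":0.006,"tz":0.2,"yaw":0},{"fingers":1,"tx":0.008,"ty":0.006,"tz":0.28,"yaw":0},{"fingers":1,"tx":0.008,"ty":0.006,"tz":0.33,"yaw":0},{"fingers":1,"tx":0.008,"ty":0.006,"tz":0.342,"yaw":0},{"fingers":1,"tx":0.008,"ty":0.006,"tz":0.342,"yaw":0}]'
```

```text
time_s: 26.0
eef_pos: [0.6508, -0.1008, 0.2476]
ee_rot: [0.973, 0.231, 0.0, 0.0]
ft_force: [0.5, -0.1, -1.0]
opening: 0.0643
grip_force: 44.6
```

```bash
python3 -m pendant '[{"fingers":-0.3,"tx":0,"ty":0,"tz":0,"yaw":0},{"fingers":-0.7,"tx":0,"ty":0,"tz":0,"yaw":0},{"fingers":-1,"tx":0,"ty":0,"tz":0,"yaw":0},{"fingers":-1,"tx":0,"ty":0,"tz":0,"yaw":0},{"fingers":-1,"tx":0,"ty":0,"tz":-0.2,"yaw":0},{"fingers":-1,"tx":0,"ty":0,"tz":-0.6,"yaw":0},{"fingers":-1,"tx":0,"ty":0,"tz":-0.95,"yaw":0},{"fingers":-1,"tx":0,"ty":0,"tz":-0.95,"yaw":0}]'
python3 -m pendant '[{"fingers":-1,"tx":-0.2,"ty":0,"tz":-0.2,"yaw":0},{"fingers":-1,"tx":-0.5,"ty":0,"tz":-0.4,"yaw":0},{"fingers":-1,"tx":-0.6,"ty":0,"tz":-0.4,"yaw":0},{"fingers":-1,"tx":-0.6,"ty":0,"tz":-0.4,"yaw":0}]'
python3 - <<'E'
from h import *
from station import camera
J.update(M=(.4795,-.2315,.088,.0275),T=(.492,.019,.076,.0165),S=(.628,.1515,.082,.022),L=(.6503,-.0995,.094,.033))
s=snap("w20","LMST")
c=camera("side");cv2.imwrite("pics/side9.png",c["img"][120:340,180:480,::-1].repeat(2,0).repeat(2,1))
E
```

```text
time_s: 27.0
eef_pos: [0.6515, -0.1004, 0.3951]
ee_rot: [0.973, 0.231, 0.004, 0.001]
ft_force: [-0.8, -0.4, -1.3]
opening: 0.0855
grip_force: 0.0
time_s: 27.5
eef_pos: [0.5697, -0.1419, 0.4491]
ee_rot: [0.973, 0.23, -0.001, 0.0]
ft_force: [0.1, 0.2, -0.6]
opening: 0.0853
grip_force: 0.0
L 3392 enc [ 0.6499 -0.1005  0.0331] zmed 0.0941 expected r 0.033
M 1436 enc [ 0.4788 -0.2312  0.0275] zmed 0.0882 expected r 0.0275
S 726 enc [0.6223 0.1475 0.0215] zmed 0.0818 expected r 0.022
T 655 enc [0.4923 0.0181 0.0169] zmed 0.0760 expected r 0.0165
t 27.5 [ 0.5697 -0.1419  0.4491]
```

View pics/side9.png

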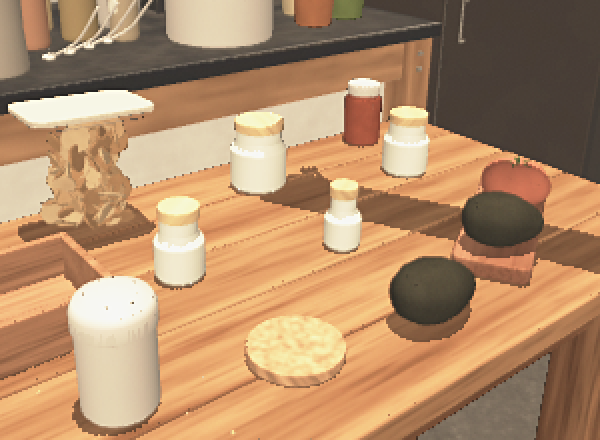

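All four jars are closed with level lids: large (259,124), medium (408,116), small (178,212), tiny (343,190). The spice jar and shaker are undisturbed.

```bash
python3 -c "from station import finish_job;print(finish_job())"
```

```text
the job is handed in; nothing more can be done
None
```

All four jars are closed with their own lids, seated flat, the spice jar and flour shaker were left untouched, and the job was handed in at about 27.5 s.

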